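Lay the gel bottle down on its rest

ROBOT

A 7-joint arm with a two-finger parallel gripper is mounted at the origin on a cart in front of the work surface, level with it; the furniture and walls round the work are solid. World frame = base frame: x ahead of the robot, y to its left, z up, the work surface at z = 0. Lengths are in mm, angles in rad, forces in N, time in s.
With the tool pointing down it reaches from about 400 to 900 mm from the base axis. Payload 5.6 kg.
Tool frame: the origin (TCP) lies between the finger pads; the fingertips stand 22 mm ahead of it and the grasp point (between the pads) lies 3 mm ahead of it; z points along the fingers, y is the line along which they close (so a half turn about z gives the same grasp; the last joint's range is limited). The gripper opens to 92 mm and grips with 3 to 60 N. Pads are 20 mm wide; open, the fingers measure 128 mm over their backs; the gripper's body (75 mm by 189 mm) begins 69 mm behind the grasp point.
Start: joints at [-1.251, 0.468, -0.012, 1.603, 0.006, 1.071, -0.056], TCP at [230.721, 607.681, 236.592] pointing down, gripper open.
Joint ranges: [-2.53, 2.53], [-0.31, 2.02], [-1.57, 1.55], [0.28, 2.44], [-1.29, 4.43], [0.15, 1.84], [-2.92, 2.92]. Speed limits (rad/s): [2.57, 2.57, 3.14, 3.14, 3.14, 3.14, 3.14].

INTERFACE

Orientations are given as a 3x3 rotation matrix whose columns are the frame's x, y, z axes.
In Python, from cell import state, eyes, r gives the robot as it stands.
- The arm moves only by the tool jog_arm, never from a script. Its argument "targets" is a list of rows, each a list of 7 numbers: the shift along the tool's x, y, z normalised to -1 to 1, where 1 is 500 mm, then the turn, a rotation vector about the tool's x, y, z normalised to -1 to 1, where 1 is 120 degrees, then the gripper's target within -1 to 1 (fully open at 1, half-way at 0, shut at -1). In form: [[tx, ty, tz, ax, ay, az, jaw], ...]. A call has exactly 5 rows; each row is the pose to reach, as a shift and turn from the pose commanded when the call began, along the tool's axes at that moment; what a row does not reach only later rows make up. A row lasts 1/8 s, in which the tool goes at most 62.5 mm and 10.7 degrees, less where a joint would pass 70% of its speed; a pose out of reach is approached as far as the arm can. A call with a number of a shift or a turn outside -1 to 1 is refused whole. A call with a gripper value outside its range is refused whole. The fingers move at their own pace and stop on an object; "squeeze" is the grip in N (left out, the last holds). Time passes only in rows, so rows that repeat a pose let the fingers close, or fill a call up. It gives the time, the measured TCP pose, the force, the opening and the grip force at its end, in the units of the state.
- state(): the state, without advancing time (a new reading comes with each control period).
- eyes.read_camera(name): name is "side" or "top" or "wrist"; returns the picture (384x512x3 uint8, blue, green, red); there is no depth.
- eyes.calibration(name): a dict with "K" (3x3 intrinsics, pixels), "rvec" (rotation vector, rad) and "tvec" (3), from world to camera coordinates, as OpenCV has them; the wrist camera has in their place "tool_from_camera" (4x4, takes a point from camera to tool coordinates, whose origin is the TCP and whose axes are the flange's). Camera axes: x right, y down, z forward; pixel columns grow to the right and rows downward; lengths in mm; the calibration is good to about 2 mm. A picture is of the moment at which its call begins: read the wrist's pose just before it. calibration takes no time and is no camera call.
- r.hand_in(): hands the job in; it is judged then, once.
The state is a dict: "t": time; "joints": joint angles; "dq": joint speeds; "joint_efforts": joint torques, N m; "tool_pos": TCP position; "ee_rot": TCP orientation; "ft_force": force on the tool from outside, world axes, zero at the start; "torque": the same for the moment, N m; "grip_width": opening from 0.0 (shut) to 1.0 (fully open); "finger_force": force on a finger pad.
Only numpy, scipy, OpenCV 4.12 (cv2) and the standard library are available. Lean on these libraries where they do the work, as an engineer would, in place of code of your own. Each camera call takes 0.05 s, during which the arm holds its last target. There are 200 camera calls.

TASK

Tip the standing gel bottle over the low kerb at its foot and let it down onto its side, so that it lies on the sloping pad of its rest with its foot still behind the kerb. Do it with the open fingers or fingertips only, without pinching or lifting the bottle: do not let it fall, but keep it on a finger all the way down so that it lands gently. Leave the things round about where they are.

Things in the scene. Friction and masses are not known exactly. Their poses are not given: they have to be found in the camera images.
- gel_bottle: Hand gel bottle with pump, 0.24 to 0.44 kg, loose, standing behind the kerb. Flat-sided body 48 (its x) x 84 (its y) x 128 mm high; 217 mm high with the pump. Origin: centre of the underside; z up. Its +x side faces kerb and pad and ends lowermost. Centre of mass about 70 to 80 mm above the foot: tipped more than about 0.3 rad it falls by itself.
- bottle_foot_edge (a point): Middle of the bottle's bottom edge on its +x side, 24 mm from the bottle's origin: the edge over which it is tipped.
- bottle_neck (a point): Point on the bottle's axis 140 mm above its underside, in a round collar of 17 mm radius.
- bottle_pump (a point): Middle of the pump head, on the bottle's axis 186 mm above its underside. The rigid head reaches from 150 to 217 mm; in the bottle's x from -24 to +14 mm at 168 to 183 mm, from -16 to +13 mm above that, to +19 mm below; in y within -26 to +31 mm. A convenient narrow place to push and to support the bottle.
- bottle_rest: Fixed bottle rest: grey base board 205 x 130 x 6 mm, a round steel kerb across it and a black rubber pad beyond. Origin: on the table under the kerb's axis. +x: level, from kerb to pad, the way the bottle is laid; y along the kerb; z up. The board runs from x = -90 to +115 mm; the bottle stands on it, its foot up to 10 mm behind the kerb (-x side), nearly square to it.
- rest_kerb (a point): Middle of the kerb's top: the kerb is a round bar of 6 mm radius, standing 6 mm above the board, 12 mm above the table.
- rest_pad (a point): Centre of the upper face of the pad, 56 x 100 mm, rising away from the kerb at 15 degrees; 66 mm ahead of the kerb, 30 mm above the table. Lying in place, the bottle leans on kerb and pad, tilted about 1.31 rad, its pump head free beyond the pad, the head's underside about 55 mm above the table.
- specula_tub: Bystander: round white tub with a dark green lid, 70 mm across, 60 mm high, loose. Origin: centre of its underside.
- dressing_jar: Bystander: round steel jar with lid and loop, 119 mm across, 87 mm high, loose. Origin: centre of its underside.
- otoscope: Bystander: otoscope lying on the table, 203 mm long (its x) x 37 x 54 mm, loose. Origin: centre of its underside.
Not all that is in view belongs to the job. There is more than one size of the gel_bottle; the one meant has the size given above.

How it is judged (in metres and radians):
On the way:
1. the bottle, tipped past its balance (between 0.6 and 1.15 rad from upright), rests on a finger for 0.3 s on its way down (angle between gel_bottle's own z axis and vertical between 0.6 and 1.15 rad and contact force between the fingers and gel_bottle above 0.1 N), for 0.3 s.
At the end, for the whole second after the job is handed in: Bottle still on the rest, weight on it (over 1 N), +x side down: tilted 1.2 to 1.42 rad from upright, x axis within 0.39 rad of straight down, neck point 80 to 150 mm ahead of the kerb and within 30 mm of the rest's middle line, bottom edge 0 to 50 mm behind the kerb's axis (angle between gel_bottle's own z axis and vertical between 1.2 and 1.42 rad and angle between gel_bottle's own x axis and vertical above 2.75 rad and x of bottle_neck in the frame of bottle_rest between 0.08 and 0.15 m and y of bottle_neck in the frame of bottle_rest between -0.03 and 0.03 m and x of bottle_foot_edge in the frame of bottle_rest between -0.05 and 0 m and contact force between gel_bottle and bottle_rest above 1 N and linear speed of gel_bottle below 0.02 m/s and angular speed of gel_bottle below 0.1 rad/s); the robot touches nothing.
It fails at once if the bottle falls or turns faster than 3 rad/s (angular speed of gel_bottle above 3 rad/s).
It fails at once if the bottle is lifted: its bottom edge is more than 40 mm above the table (height (world z) of bottle_foot_edge above 0.04 m).
It fails at once if the fingers press the bottle with more than 20 N (pinched or jammed) (contact force between the fingers and gel_bottle above 20 N).
It fails at once if the tub, the jar or the otoscope is moved by more than 15 mm (distance of any of specula_tub, dressing_jar, otoscope from where it was at the start of the episode above 0.015 m).
It also fails if it takes over 48 s, if anything falls off the work surface, if the arm or the gripper's body presses on something with over 40 N, if the wrist force passes 120 N, or if a joint passes its speed limit or range.

## Working session

There is one attempt and no reset: what is moved stays moved. The work goes in short steps, Python scripts to look and compute and a tool call to move; the robot and the scene stay as the last step left them, time stands still between calls to the robot, and variables do not carry over. Pictures are saved under pics/ and viewed, at most 13 in all, crops included, and the job is handed in when it is done.

Besides the shell and the picture viewer there is one more tool, called after "Emit:" as a command line: name --pt "numbers of a row" for each row, then --argument value for the rest. jog_arm: Moves the arm, as the interface text tells. Scaled input: -1 to 1 covers 500 mm each way for a shift and 120 degrees each way for a turn. Its arguments: {"type":"object","properties":{"targets":{"type":"array"},"squeeze":{"type":"number"}},"required":["targets"]}

```bash
mkdir -p pics; ls
python3 - <<'E'
from cell import state, eyes, r
import cv2
s=state();print(s)
for n in("top","side"):
    cv2.imwrite(f"pics/{n}0.png",cv2.resize(eyes.read_camera(n),(800,600)))
    print(n,eyes.calibration(n))
print(eyes.calibration("wrist"))
E
```

```text
pics
{'t': 0.0, 'joints': array([-1.25097849,  0.46834928, -0.01161031,  1.60361942,  0.00600332,
        1.07140449, -0.05628899]), 'dq': array([-0.00060411,  0.00167812, -0.00031417, -0.00052853, -0.00143819,
        0.00095181,  0.00028173]), 'joint_efforts': array([ 2.63566189e-04, -5.20562196e+01, -1.19227631e-02, -2.43746907e+01,
       -5.65736031e-02,  1.71398901e-02,  1.51282793e-04]), 'tool_pos': array([230.55789474, 607.15258584, 235.66016431]), 'ee_rot': array([[-9.34884621e-01,  3.54951392e-01, -5.03855569e-04],
       [ 3.54951729e-01,  9.34883135e-01, -1.67175340e-03],
       [-1.22345123e-04, -1.74174095e-03, -9.99998476e-01]]), 'ft_force': array([-0.82421943,  0.15563405,  0.27440164]), 'torque': array([ 0.03745809,  0.02027809, -0.01621097]), 'finger_force': 0.0, 'grip_width': 1.000084303619027}
top {'K': array([[374.17651479,   0.        , 255.34880642],
       [  0.        , 374.17651479, 190.83301688],
       [  0.        ,   0.        ,   1.        ]]), 'rvec': array([ 2.13266283, -2.15655697,  0.16568989]), 'tvec': array([ -86.13667405,  607.77334288, 1147.96106706])}
side {'K': array([[416.95334787,   0.        , 251.95080225],
       [  0.        , 416.95334787, 189.81314188],
       [  0.        ,   0.        ,   1.        ]]), 'rvec': array([ 1.34672665, -2.47411607,  0.6461994 ]), 'tvec': array([ 242.37739787,  539.69981852, 1212.9022123 ])}
{'K': array([[306.87203259,   0.        , 255.03563775],
       [  0.        , 306.87203259, 188.72331089],
       [  0.        ,   0.        ,   1.        ]]), 'tool_from_camera': array([[ 4.70174938e-05, -9.67593993e-01, -2.52511114e-01,
         7.09054504e+01],
       [ 9.99999997e-01,  6.11862608e-05, -4.82591225e-05,
         2.15277949e-02],
       [ 6.21454479e-05, -2.52511111e-01,  9.67593993e-01,
        -1.49369005e+02],
       [ 0.00000000e+00,  0.00000000e+00,  0.00000000e+00,
         1.00000000e+00]])}
```

View pics/top0.png

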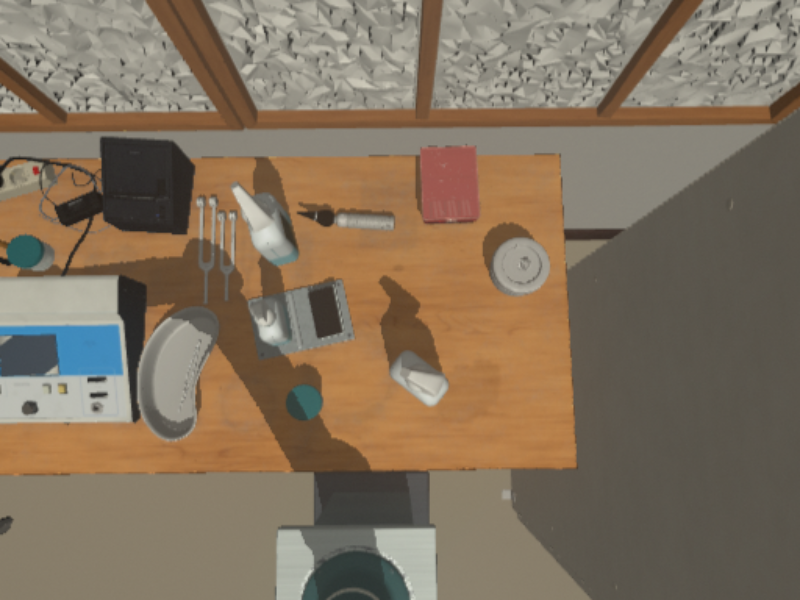

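View pics/side0.png

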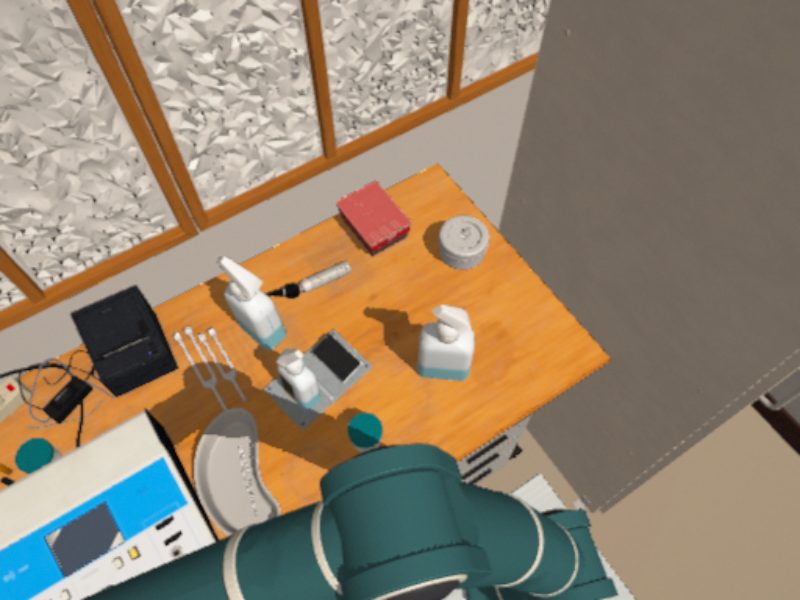

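The top view shows the rest around (300,318), with the bottle on it at (268,322). The tub is at (304,402), the otoscope at (350,220) and a larger look-alike bottle at (268,230). I'll zoom in on the rest in both views.

```bash
cat > h.py <<'E'
import numpy as np, cv2
from cell import state, eyes, r
def P(n):
    c=eyes.calibration(n);return c["K"],cv2.Rodrigues(c["rvec"])[0],c["tvec"]
def back(n,uv,z):
    K,R,t=P(n);d=R.T@np.linalg.inv(K)@np.array([*uv,1.]);o=-R.T@t
    return o+d*(z-o[2])/d[2]
def proj(n,p):
    K,R,t=P(n);q=K@(R@np.asarray(p,float)+t);return q[:2]/q[2]
E
python3 - <<'E'
from h import *
a=cv2.imread("pics/top0.png")
t=cv2.resize(eyes.read_camera("top")[165:265,145:245],(400,400),interpolation=cv2.INTER_CUBIC)
s=cv2.resize(eyes.read_camera("side")[200:300,160:260],(400,400),interpolation=cv2.INTER_CUBIC)
cv2.imwrite("pics/crop.png",np.hstack([t,s]))
for q in[(248,298),(344,279),(354,340),(260,357)]: print(back("top",np.array(q)*.64,6).round())
print(proj("top",[230,607,236])/.64,proj("top",[0,0,0])/.64, proj("side",[230,607,236])/.64)
print("tub",back("top",np.array((304,402))*.64,60).round(), "ot",back("top",np.array((350,220))*.64,40).round())
E
```

```text
[617. 225.   6.]
[655.  23.   6.]
[526.   2.   6.]
[492. 197.   6.]
[-30.33934205 515.2918268 ] [355.11353468 607.71249909] [121.8922549  671.03675237]
tub [400.  96.  60.] ot [774.   8.  40.]
```

View pics/crop.png

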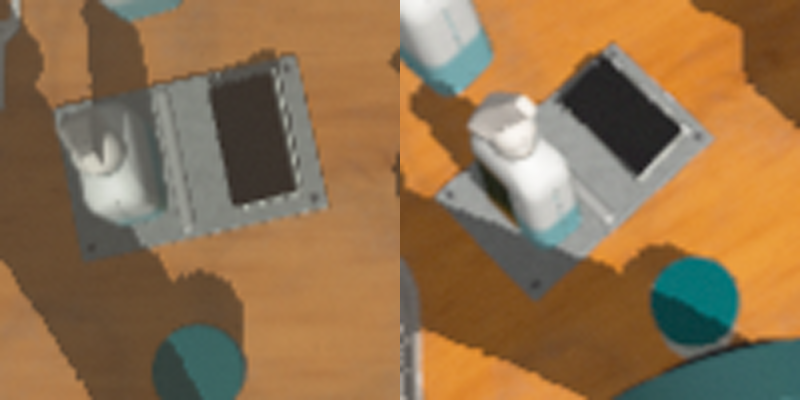

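```bash
cat > fit.py <<'E'
from h import *
from scipy.optimize import least_squares
T=np.array([(57,105),(293,57),(327,208),(87,260)])/4+[145,165]
S=np.array([(38,195),(213,45),(313,137),(138,298)])/4+[160,200]
C=[(-90,65),(115,65),(115,-65),(-90,-65)]
def W(p,q,z):
    c,s=np.cos(p[2]),np.sin(p[2]);return [p[0]+c*q[0]-s*q[1],p[1]+s*q[0]+c*q[1],z]
f=lambda p:np.concatenate([proj(n,W(p,q,6))-o for n,O in(("top",T),("side",S)) for q,o in zip(C,O)])
s=least_squares(f,[570,130,-1.4],loss="soft_l1",x_scale=[10,10,.1]);print(s.x.round(3),s.fun.round(1))
np.save("rest.npy",s.x)
def crop(n,P):
    return (proj(n,P)-([145,165] if n=="top" else [160,200]))*4
for bx in(-32,):
  for nm,q,z in(("neck",(bx,0),146),("pumptop",(bx,0),223),("c++",(bx+24,42),6),("c+-",(bx+24,-42),6),("top+-",(bx+24,-42),134),("top++",(bx+24,42),134),("kerb",(0,0),12),("pad",(66,0),30)):
    print(nm,np.round(W(s.x,q,z)),crop("top",W(s.x,q,z)).round(),crop("side",W(s.x,q,z)).round()+[400,0])
print("big",back("top",np.array((418,380))*.64,150).round())
E
python3 fit.py
```

```text
[567.72  125.726  -1.361] [-1.1  0.7  0.8 -0.7  0.5 -0.2 -1.4  0.6 -0.7 -0.3  0.6 -1.3  1.1 -0.3
 -0.5  0.5]
neck [561. 157. 146.] [ 98. 149.] [514. 132.]
pumptop [561. 157. 223.] [ 73. 135.] [500.  90.]
c++ [607. 142.   6.] [156. 113.] [527. 148.]
c+- [525. 125.   6.] [175. 213.] [592. 214.]
top+- [525. 125. 134.] [145. 199.] [576. 154.]
top++ [607. 142. 134.] [123.  88.] [505.  84.]
kerb [568. 126.  12.] [174. 160.] [566. 172.]
pad [581.  61.  30.] [250. 139.] [622. 112.]
big [ 440. -125.  150.]
```

```bash
cat >> h.py <<'E'
from scipy.spatial.transform import Rotation as Ro
def frame():
    p=np.load("rest.npy");R=Ro.from_euler("z",p[2]).as_matrix();return R,np.array([p[0],p[1],0])
def tool(pos,th):
    "pose with TCP at rest-frame pos, tool tilted by th about rest y, closing axis along rest x"
    R,o=frame();c,s=np.cos(th),np.sin(th)
    up=np.array([s,0,c]);f=np.array([c,0,-s]);y=-f;z=-up;x=np.cross(y,z)
    return o+R@np.asarray(pos,float),R@np.array([x,y,z]).T
def rows(poses,jaw):
    s=state();p0,R0=s["tool_pos"],s["ee_rot"]
    for pos,th in poses:
        p,R=tool(pos,th);d=R0.T@(p-p0)/500;a=Ro.from_matrix(R0.T@R).as_rotvec()/np.radians(120)
        print([float(v) for v in np.append(d,a).round(4)]+[jaw])
def where():
    s=state();R,o=frame();q=R.T@(s["tool_pos"]-o);z=R.T@s["ee_rot"]
    print("t",s["t"],"rest pos",q.round(1),"tilt",np.arctan2(-z[0,2],-z[2,2]).round(3),"ydir",z[:,1].round(3),"F",(R.T@s["ft_force"]).round(2),"ff",s["finger_force"],"grip",round(s["grip_width"],3),"j",s["joints"].round(2))
E
python3 -c "
from h import *
where();rows([((-34,-2,400),0)],0.3)"
```

```text
t 0.2 rest pos [-541.2 -229.6  236. ] tilt -0.001 ydir [-0.841  0.542 -0.001] F [ 0.3  -0.66 -0.14] ff 0.0 grip 0.995 j [-1.25  0.47 -0.01  1.6   0.01  1.07 -0.06]
[-0.9321, -0.6066, -0.3273, -0.0005, -0.0001, -0.2732, 0.3]
```

Emit:
jog_arm --pt "0 0 -0.125 0 0 0 0.3" --pt "0 0 -0.25 0 0 0 0.3" --pt "-0.05 -0.03 -0.33 0 0 -0.05 0.3" --pt "-0.15 -0.1 -0.33 0 0 -0.13 0.3" --pt "-0.25 -0.16 -0.33 0 0 -0.2 0.3" --squeeze 5

```text
t: 0.82
tool_pos: [319.8, 487.2, 402.1]
ee_rot: [[-0.998, -0.062, 0.001], [-0.062, 0.998, 0.001], [-0.001, 0.001, -1.0]]
ft_force: [0.9, -0.4, 0.5]
grip_width: 0.65
finger_force: 0.0
```

```bash
python3 -c "
from h import *
where();rows([((-34,-2,400),0)],0.3)"
```

```text
t 0.825 rest pos [-405.1 -167.4  402.1] tilt 0.001 ydir [-0.989  0.147  0.001] F [0.57 0.81 0.5 ] ff 0.0 grip 0.65 j [-1.03  0.23 -0.02  1.56  0.    1.35  0.58]
[-0.4362, -0.6856, 0.004, 0.0003, 0.0004, -0.0704, 0.3]
```

Emit:
jog_arm --pt "-0.06 -0.1 0 0 0 -0.02 0.3" --pt "-0.12 -0.2 0 0 0 -0.04 0.3" --pt "-0.18 -0.3 0 0 0 -0.07 0.3" --pt "-0.25 -0.4 0 0 0 -0.07 0.3" --pt "-0.31 -0.5 0 0 0 -0.07 0.3"

```text
t: 1.45
tool_pos: [488.9, 245.7, 401.6]
ee_rot: [[-0.98, -0.201, 0.0], [-0.201, 0.98, 0.0], [-0.0, 0.0, -1.0]]
ft_force: [1.1, 0.7, 0.3]
grip_width: 0.649
finger_force: 0.0
```

```bash
python3 -c "
from h import *
where();rows([((-34,-2,400),0),((66,-2,380),.3),((116,-2,350),.6),((116,-2,350),.9),((116,-2,330),1.15)],0.3)"
```

```text
t 1.45 rest pos [-133.7  -52.2  401.6] tilt 0.0 ydir [-1.     0.007  0.   ] F [-0.42  1.22  0.27] ff 0.0 grip 0.649 j [-0.67  0.16  0.16  1.65 -0.03  1.33  1.27]
[-0.1017, -0.1988, 0.0033, 0.0, 0.0002, -0.0033, 0.3]
[-0.1031, -0.3988, 0.0433, -0.1432, 0.0007, -0.0033, 0.3]
[-0.1038, -0.4988, 0.1033, -0.2864, 0.0012, -0.0032, 0.3]
[-0.1038, -0.4988, 0.1033, -0.4297, 0.0017, -0.003, 0.3]
[-0.1037, -0.4988, 0.1433, -0.549, 0.0021, -0.0029, 0.3]
```

Emit:
jog_arm --pt "-0.1 -0.1 0 0 0 0 0.3" --pt "-0.1 -0.2 0 -0.08 0 0 0.3" --pt "-0.1 -0.3 0.02 -0.16 0 0 0.3" --pt "-0.1 -0.4 0.05 -0.24 0 0 0.3" --pt "-0.1 -0.5 0.1 -0.32 0 0 0.3"

```text
t: 2.08
tool_pos: [588.1, 11.1, 353.0]
ee_rot: [[-0.98, -0.16, -0.121], [-0.201, 0.764, 0.613], [-0.006, 0.625, -0.781]]
ft_force: [0.6, 1.1, 0.0]
grip_width: 0.65
finger_force: 0.0
```

```bash
python3 -c "
from h import *
where();rows([((175,-2,300),1.05),((175,-2,280),1.25)],0.3)"
```

```text
t 2.075 rest pos [116.3  -3.9 353. ] tilt 0.675 ydir [-0.781  0.002  0.625] F [-0.9   0.85  0.03] ff 0.0 grip 0.65 j [ 0.    0.43  0.31  1.57 -0.71  1.56  2.24]
[-0.0041, -0.1579, 0.0095, -0.1792, 0.0044, -0.0001, 0.3]
[-0.0039, -0.1829, 0.0407, -0.2747, 0.0044, 0.0003, 0.3]
```

Emit:
jog_arm --pt "0 -0.08 0 -0.07 0 0 0.3" --pt "0 -0.12 0 -0.12 0 0 0.3" --pt "0 -0.16 0.01 -0.18 0 0 0.3" --pt "0 -0.18 0.04 -0.27 0 0 0.3" --pt "0 -0.18 0.04 -0.27 0 0 0.3"

```text
t: 2.7
tool_pos: [597.3, -46.0, 274.0]
ee_rot: [[-0.98, -0.054, -0.19], [-0.198, 0.32, 0.927], [0.01, 0.946, -0.324]]
ft_force: [-0.1, -0.8, 0.2]
grip_width: 0.652
finger_force: 0.0
```

```bash
python3 -c "
from h import *
where()"
```

```text
t 2.7 rest pos [174.2  -6.8 274. ] tilt 1.241 ydir [-0.324  0.013  0.946] F [ 0.72 -0.29  0.24] ff 0.0 grip 0.652 j [ 0.35  0.79  0.12  1.48 -0.96  1.84  2.47]
```

```bash
python3 -c "
from h import *
rows([((185,-4,150),1.0)],0.3)"
```

```text
[-0.0083, -0.2416, 0.0599, 0.115, 0.0023, -0.0066, 0.3]
```

Emit:
jog_arm --pt "0 -0.05 0.01 0.06 0 0 0.3" --pt "0 -0.1 0.02 0.11 0 0 0.3" --pt "0 -0.15 0.04 0.115 0 -0.006 0.3" --pt "-0.008 -0.2 0.05 0.115 0 -0.006 0.3" --pt "-0.008 -0.24 0.06 0.115 0 -0.006 0.3"

```text
t: 3.32
tool_pos: [606.1, -53.4, 158.9]
ee_rot: [[-0.978, -0.127, -0.167], [-0.209, 0.533, 0.82], [-0.015, 0.836, -0.548]]
ft_force: [-1.6, 0.2, -0.1]
grip_width: 0.647
finger_force: 0.0
```

```bash
python3 -c "
from h import *
where()
a=cv2.resize(eyes.read_camera('side')[100:350,80:400],(640,500))
cv2.imwrite('pics/s1.png',a)"
```

```text
t 3.325 rest pos [183.2   0.3 158.9] tilt 0.991 ydir [-0.548 -0.014  0.836] F [-0.52 -1.48 -0.1 ] ff 0.0 grip 0.647 j [ 0.28  0.84  0.17  1.52 -0.86  1.59  2.59]
```

View pics/s1.png

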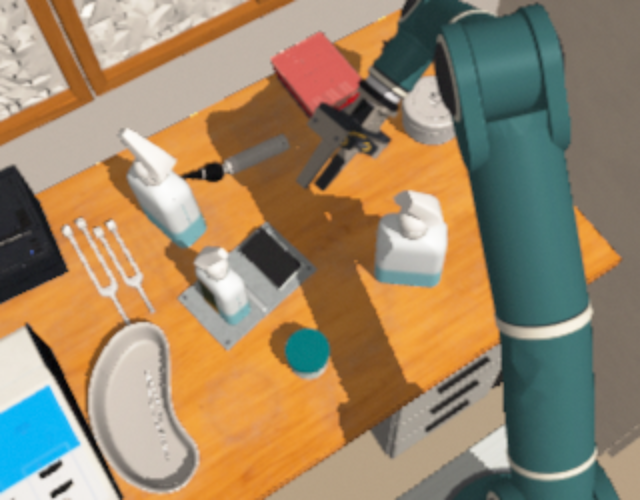

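The side view shows the gripper tilted past the pad, with its fingertips near (310,180). It is clear of the standing bottle at (225,285), the big bottle at (410,240) and the tub at (307,350). I'll rehearse the lowest pose.

```bash
python3 -c "
from h import *
rows([((190,-2,92),1.05)],0.3)"
```

```text
[0.0034, -0.114, 0.058, -0.0274, 0.0024, 0.0046, 0.3]
```

Emit:
jog_arm --pt "0 -0.03 0.015 -0.01 0 0 0.3" --pt "0 -0.06 0.03 -0.02 0 0 0.3" --pt "0.003 -0.09 0.045 -0.027 0 0.0046 0.3" --pt "0.003 -0.114 0.058 -0.027 0 0.0046 0.3" --pt "0.003 -0.114 0.058 -0.027 0 0.0046 0.3"

```text
t: 4.0
tool_pos: [605.1, -61.0, 91.7]
ee_rot: [[-0.98, -0.1, -0.175], [-0.201, 0.485, 0.851], [-0.001, 0.869, -0.495]]
ft_force: [0.3, 0.3, -0.1]
grip_width: 0.648
finger_force: 0.0
```

```bash
python3 -c "
from h import *
where();rows([((190,-2,300),.7),((-34,-2,400),0)],0.3)"
```

```text
t 4.0 rest pos [190.4  -2.3  91.7] tilt 1.053 ydir [-0.495  0.003  0.869] F [-0.2   0.33 -0.15] ff 0.0 grip 0.648 j [ 0.31  0.96  0.15  1.48 -0.88  1.58  2.65]
[-0.0009, 0.3623, -0.2055, 0.1684, 0.0027, -0.0017, 0.3]
[0.0019, 0.7579, 0.0846, 0.5026, 0.002, -0.0026, 0.3]
```

Emit:
jog_arm --pt "0 0.09 -0.05 0.03 0 0 0.3" --pt "0 0.18 -0.1 0.08 0 0 0.3" --pt "0 0.27 -0.15 0.12 0 0 0.3" --pt "0 0.36 -0.2 0.17 0 0 0.3" --pt "0 0.45 -0.2 0.25 0 0 0.3"

```text
t: 4.62
tool_pos: [600.5, -39.3, 340.9]
ee_rot: [[-0.98, -0.174, -0.093], [-0.197, 0.85, 0.489], [-0.006, 0.498, -0.867]]
ft_force: [0.1, 0.5, 0.6]
grip_width: 0.651
finger_force: 0.0
```

```bash
python3 -c "
from h import *
where();rows([((-34,-2,330),0)],0.3)"
```

```text
t 4.625 rest pos [168.2  -2.3 340.9] tilt 0.521 ydir [-0.867  0.007  0.498] F [-0.48  0.22  0.63] ff 0.0 grip 0.651 j [ 0.03  0.43  0.3   1.53 -0.58  1.49  2.22]
[0.0041, 0.3399, 0.2203, 0.2489, 0.0042, -0.0045, 0.3]
```

Emit:
jog_arm --pt "0 0.08 0.03 0.08 0 0 0.3" --pt "0 0.17 0.08 0.15 0 0 0.3" --pt "0.004 0.26 0.14 0.22 0.004 -0.004 0.3" --pt "0.004 0.34 0.22 0.249 0.004 -0.004 0.3" --pt "0.004 0.34 0.22 0.249 0.004 -0.004 0.3"

```text
t: 5.25
tool_pos: [554.1, 168.8, 328.5]
ee_rot: [[-0.974, -0.224, -0.006], [-0.224, 0.974, 0.008], [0.004, 0.009, -1.0]]
ft_force: [0.0, -1.0, 0.1]
grip_width: 0.649
finger_force: 0.0
```

```bash
cat >> h.py <<'E'
def wproj(P):
    "rest-frame point -> wrist pixel"
    s=state();c=eyes.calibration("wrist");T=np.eye(4);T[:3,:3]=s["ee_rot"];T[:3,3]=s["tool_pos"]
    R,o=frame();q=np.linalg.inv(T@c["tool_from_camera"])@np.append(o+R@np.asarray(P,float),1);q=c["K"]@q[:3];return (q[:2]/q[2]).round(1)
E
python3 -c "
from h import *
where()
for n,p in dict(kerb=(0,0,12),k1=(0,-65,12),c1=(-90,-65,6),neckc=(-34,0,146),pump=(-34,0,223),pumplo=(-34,0,190),bt=(-10,-42,134),bt2=(-58,-42,134),f=(-10,-42,6)).items(): print(n,wproj(p)*1.25)
cv2.imwrite('pics/w1.png',cv2.resize(eyes.read_camera('wrist'),(640,480)))"
```

```text
t 5.25 rest pos [-44.9  -4.3 328.5] tilt 0.009 ydir [-1.    -0.017  0.009] F [ 0.95 -0.2   0.13] ff 0.0 grip 0.649 j [-0.55  0.27  0.24  1.68 -0.08  1.2   1.51]
kerb [279.75 199.75]
k1 [279.25 145.25]
c1 [354.75  146.375]
neckc [304.5   224.125]
pump [301.375 248.5  ]
pumplo [302.875 236.5  ]
bt [278.125 174.625]
bt2 [332.125 175.5  ]
f [288.125 164.75 ]
```

View pics/w1.png

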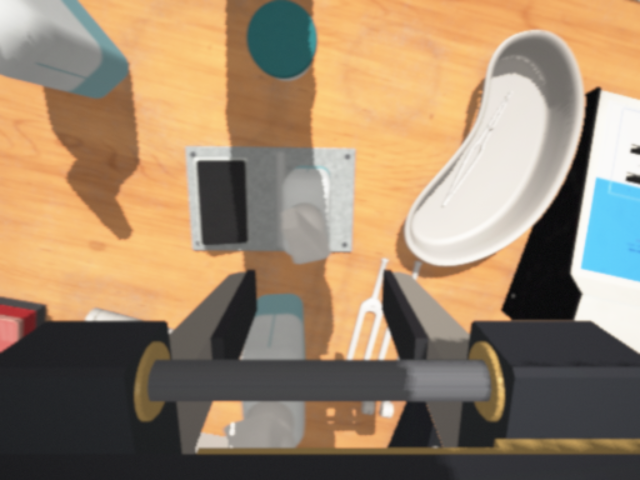

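```bash
python3 -c "
from h import *
rows([((-39,-1,330),0),((-39,-1,190),0)],0.3)"
```

```text
[-0.0053, -0.0027, -0.0019, 0.0035, -0.0015, 0.0051, 0.3]
[-0.0061, -0.0047, 0.2781, 0.0035, -0.0015, 0.0051, 0.3]
```

Emit:
jog_arm --pt "-0.005 -0.003 0 0.0035 -0.0015 0.005 0.3" --pt "-0.005 -0.003 0.07 0.0035 -0.0015 0.005 0.3" --pt "-0.006 -0.004 0.13 0.0035 -0.0015 0.005 0.3" --pt "-0.006 -0.005 0.19 0.0035 -0.0015 0.005 0.3" --pt "-0.006 -0.005 0.19 0.0035 -0.0015 0.005 0.3"

```text
t: 5.92
tool_pos: [559.9, 156.7, 232.2]
ee_rot: [[-0.98, -0.197, -0.003], [-0.197, 0.98, -0.003], [0.003, -0.002, -1.0]]
ft_force: [0.4, -0.5, 0.7]
grip_width: 0.65
finger_force: 0.0
```

```bash
python3 -c "
from h import *
where();rows([((-39,-1,190),0)],0.3)
a=eyes.read_camera('top')[165:240,145:245];b=eyes.read_camera('wrist')[100:350,100:400]
cv2.imwrite('pics/d1.png',np.hstack([cv2.resize(a,(400,300),interpolation=2),cv2.resize(b,(360,300))]))"
```

```text
t 5.925 rest pos [-32.   -1.2 232.2] tilt -0.002 ydir [-1.     0.011 -0.002] F [0.54 0.26 0.74] ff 0.0 grip 0.65 j [-0.52  0.36  0.24  1.79 -0.1   1.01  1.53]
[-0.0005, 0.0143, 0.0844, -0.0012, -0.0016, -0.0053, 0.3]
```

View pics/d1.png

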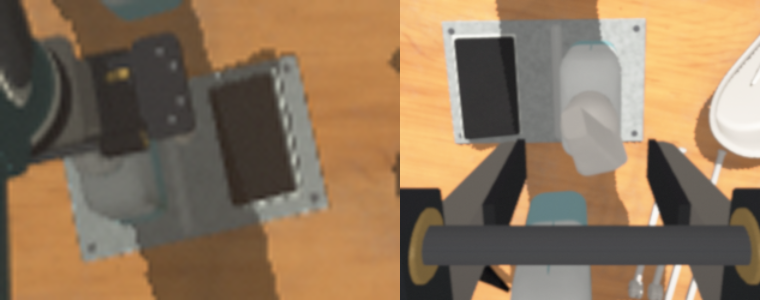

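The wrist view shows the pump head at (565–627, 170), midway between the fingertips at x = 525 and 648. Moving 7 mm to the rear centres it.

Emit:
jog_arm --pt "0 0.0143 0 -0.001 -0.0016 -0.005 0.3" --pt "0 0.0143 0.03 -0.001 -0.0016 -0.005 0.3" --pt "0 0.0143 0.06 -0.001 -0.0016 -0.005 0.3" --pt "0 0.0143 0.084 -0.001 -0.0016 -0.005 0.3" --pt "0 0.0143 0.084 -0.001 -0.0016 -0.005 0.3"

```text
t: 6.65
tool_pos: [558.0, 166.3, 190.1]
ee_rot: [[-0.977, -0.212, 0.001], [-0.212, 0.977, 0.001], [-0.001, 0.0, -1.0]]
ft_force: [-0.6, -0.2, -0.1]
grip_width: 0.646
finger_force: 0.0
```

```bash
cat >> h.py <<'E'
def arc(ths,jaw=.3,piv=(-8,6),start=(-39,-1,190),th0=0.,lag=None,dn=0):
    "rigid rotation about the pivot: tilts ths from start pose at tilt th0"
    a=np.array([start[0]-piv[0],start[2]-piv[1]]);out=[]
    for th in ths:
        c,s=np.cos(th-th0),np.sin(th-th0)
        out.append(((piv[0]+c*a[0]+s*a[1],start[1],piv[1]-s*a[0]+c*a[1]),th))
    rows(out,jaw)
E
python3 -c "
from h import *
where();arc([.04,.08,.12,.16,.2])"
```

```text
t 6.65 rest pos [-41.7  -1.  190.1] tilt 0.0 ydir [-1.    -0.004  0.   ] F [ 0.06 -0.66 -0.07] ff 0.0 grip 0.646 j [-0.53  0.41  0.23  1.83 -0.11  0.92  1.54]
[0.0, -0.0202, -0.002, -0.0189, 0.0004, 0.0018, 0.3]
[0.0001, -0.035, -0.0036, -0.038, 0.0003, 0.0019, 0.3]
[0.0001, -0.0499, -0.0046, -0.0571, 0.0003, 0.0019, 0.3]
[0.0002, -0.0648, -0.005, -0.0762, 0.0003, 0.0019, 0.3]
[0.0002, -0.0797, -0.0048, -0.0953, 0.0002, 0.0019, 0.3]
```

Emit:
jog_arm --pt "0 -0.02 -0.002 -0.019 0 0 0.3" --pt "0 -0.035 -0.0036 -0.038 0 0 0.3" --pt "0 -0.05 -0.0046 -0.057 0 0 0.3" --pt "0 -0.065 -0.005 -0.076 0 0 0.3" --pt "0 -0.08 -0.005 -0.095 0 0 0.3"

```text
t: 7.28
tool_pos: [567.7, 127.3, 194.6]
ee_rot: [[-0.977, -0.208, -0.038], [-0.212, 0.957, 0.196], [-0.004, 0.2, -0.98]]
ft_force: [0.4, 0.3, -0.3]
grip_width: 0.649
finger_force: 0.1
```

```bash
python3 -c "
from h import *
where();arc([.24,.28,.32,.36,.4])"
```

```text
t 7.275 rest pos [ -1.6   0.3 194.6] tilt 0.201 ydir [-0.98  -0.005  0.2  ] F [-0.17  0.42 -0.32] ff 0.12688189854088705 grip 0.649 j [-0.3   0.41  0.17  1.82 -0.33  0.95  1.83]
[0.0026, -0.0151, 0.002, -0.0184, 0.0017, 0.0023, 0.3]
[0.0027, -0.0299, 0.0004, -0.0375, 0.0016, 0.0023, 0.3]
[0.0028, -0.0448, -0.0007, -0.0566, 0.0016, 0.0024, 0.3]
[0.0028, -0.0597, -0.0011, -0.0757, 0.0015, 0.0024, 0.3]
[0.0029, -0.0747, -0.0009, -0.0948, 0.0015, 0.0024, 0.3]
```

Emit:
jog_arm --pt "0.002 -0.015 0.001 -0.019 0.0015 0.002 0.3" --pt "0.002 -0.03 0 -0.0375 0.0015 0.002 0.3" --pt "0.003 -0.045 -0.0007 -0.0566 0.0015 0.0024 0.3" --pt "0.003 -0.06 -0.001 -0.0757 0.0015 0.0024 0.3" --pt "0.003 -0.075 -0.001 -0.095 0.0015 0.0024 0.3"

```text
t: 7.9
tool_pos: [574.2, 90.8, 187.6]
ee_rot: [[-0.978, -0.191, -0.081], [-0.208, 0.901, 0.381], [-0.0, 0.389, -0.921]]
ft_force: [0.3, 0.2, -0.0]
grip_width: 0.653
finger_force: 0.0
```

```bash
python3 -c "
from h import *
where();arc([.44,.48,.52,.56,.6])
a=eyes.read_camera('top')[165:240,145:245];b=eyes.read_camera('wrist')[50:350,80:440]
cv2.imwrite('pics/d2.png',np.hstack([cv2.resize(a,(400,300),interpolation=2),cv2.resize(b,(360,300))]))"
```

```text
t 7.9 rest pos [ 35.5  -1.  187.6] tilt 0.4 ydir [-0.921  0.     0.389] F [-0.09  0.28 -0.01] ff 0.0002586918263602911 grip 0.653 j [-0.1   0.46  0.12  1.8  -0.52  1.04  2.09]
[0.0001, -0.014, -0.0018, -0.0191, 0.0001, -0.0, 0.3]
[0.0001, -0.0289, -0.0034, -0.0382, 0.0001, -0.0, 0.3]
[0.0001, -0.0438, -0.0044, -0.0573, 0.0001, 0.0, 0.3]
[0.0001, -0.0587, -0.0048, -0.0764, 0.0001, 0.0, 0.3]
[0.0001, -0.0736, -0.0046, -0.0955, 0.0001, 0.0, 0.3]
```

View pics/d2.png

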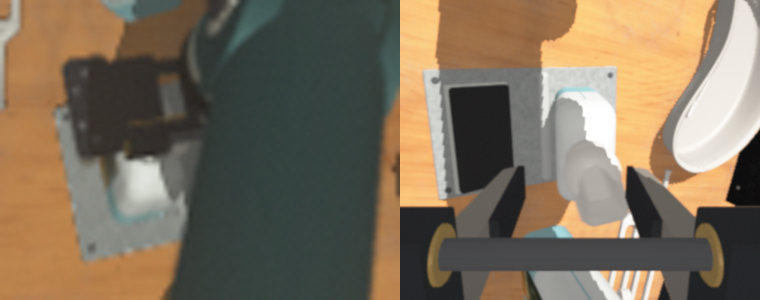

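The wrist view shows the pump head (575–625, 200) riding against the rear finger on the right, and the foot is behind the kerb. I'll continue past the balance point.

Emit:
jog_arm --pt "0 -0.014 -0.0018 -0.019 0 0 0.3" --pt "0 -0.029 -0.0034 -0.038 0 0 0.3" --pt "0 -0.044 -0.0044 -0.057 0 0 0.3" --pt "0 -0.059 -0.0048 -0.076 0 0 0.3" --pt "0 -0.074 -0.0046 -0.095 0 0 0.3"

```text
t: 8.62
tool_pos: [581.2, 57.3, 175.1]
ee_rot: [[-0.978, -0.172, -0.118], [-0.209, 0.808, 0.551], [0.0, 0.564, -0.826]]
ft_force: [0.4, -0.4, 0.4]
grip_width: 0.647
finger_force: 0.3
```

```bash
python3 -c "
from h import *
where();arc([.64,.68,.72,.76,.8])
b=eyes.read_camera('wrist')
cv2.imwrite('pics/d3.png',b)"
```

```text
t 8.625 rest pos [ 69.8  -1.1 175.1] tilt 0.599 ydir [-0.826 -0.001  0.564] F [0.46 0.36 0.35] ff 0.25428587145142956 grip 0.647 j [ 0.07  0.56  0.08  1.75 -0.66  1.16  2.3 ]
[-0.0002, -0.0154, -0.0032, -0.0197, -0.0004, 0.0003, 0.3]
[-0.0002, -0.0302, -0.0048, -0.0388, -0.0004, 0.0003, 0.3]
[-0.0001, -0.0451, -0.0057, -0.0579, -0.0004, 0.0003, 0.3]
[-0.0001, -0.06, -0.0061, -0.077, -0.0004, 0.0003, 0.3]
[-0.0001, -0.075, -0.0059, -0.0961, -0.0004, 0.0003, 0.3]
```

View pics/d3.png

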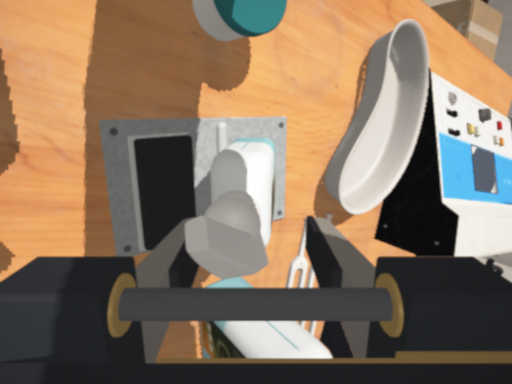

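The pump head (185–265, 240) has tipped over and now rests on the front finger at (180,245). I'll carry it down to about 0.85 rad.

Emit:
jog_arm --pt "0 -0.0154 -0.0032 -0.0197 0 0 0.3" --pt "0 -0.03 -0.0048 -0.039 0 0 0.3" --pt "0 -0.045 -0.0057 -0.058 0 0 0.3" --pt "0 -0.06 -0.006 -0.077 0 0 0.3" --pt "0 -0.075 -0.006 -0.096 0 0 0.3"

```text
t: 9.3
tool_pos: [587.8, 24.5, 155.9]
ee_rot: [[-0.978, -0.144, -0.15], [-0.208, 0.68, 0.703], [0.001, 0.719, -0.695]]
ft_force: [0.4, -0.5, -1.3]
grip_width: 0.651
finger_force: 0.4
```

Emit:
jog_arm --pt "0 0 0 0 0 0 0.3" --pt "0 0 0 0 0 0 0.3" --pt "0 0 0 0 0 0 0.3" --pt "0 0 0 0 0 0 0.3" --pt "0 0 0 0 0 0 0.3"

```text
t: 9.93
tool_pos: [587.8, 25.3, 156.7]
ee_rot: [[-0.978, -0.145, -0.15], [-0.208, 0.682, 0.701], [0.0, 0.716, -0.698]]
ft_force: [-0.3, -0.1, -0.4]
grip_width: 0.647
finger_force: 0.4
```

```bash
python3 -c "
from h import *
where();arc([.84,.88,.92,.96,1.0])
b=eyes.read_camera('wrist');cv2.imwrite('pics/d4.png',b)"
```

```text
t 9.925 rest pos [102.4  -1.3 156.7] tilt 0.799 ydir [-0.698 -0.     0.716] F [ 0.01 -0.35 -0.38] ff 0.3574893231052556 grip 0.647 j [ 0.21  0.69  0.04  1.68 -0.76  1.3   2.44]
[-0.0005, -0.0151, -0.0018, -0.0197, -0.0003, 0.0001, 0.3]
[-0.0005, -0.0299, -0.0034, -0.0388, -0.0003, 0.0001, 0.3]
[-0.0005, -0.0448, -0.0044, -0.0579, -0.0003, 0.0001, 0.3]
[-0.0005, -0.0597, -0.0047, -0.077, -0.0003, 0.0001, 0.3]
[-0.0005, -0.0746, -0.0045, -0.0961, -0.0003, 0.0001, 0.3]
```

Emit:
jog_arm --pt "0 -0.015 -0.0018 -0.0197 0 0 0.3" --pt "0 -0.03 -0.0034 -0.039 0 0 0.3" --pt "0 -0.045 -0.0044 -0.058 0 0 0.3" --pt "0 -0.06 -0.0047 -0.077 0 0 0.3" --pt "0 -0.075 -0.0045 -0.096 0 0 0.3"

```text
t: 10.6
tool_pos: [593.5, -2.8, 130.3]
ee_rot: [[-0.978, -0.111, -0.176], [-0.207, 0.526, 0.825], [0.001, 0.843, -0.538]]
ft_force: [0.3, 0.9, -0.4]
grip_width: 0.652
finger_force: 0.4
```

```bash
python3 -c "
from h import *
where();arc([1.03,1.06,1.09,1.12,1.12])
b=eyes.read_camera('wrist');cv2.imwrite('pics/d5.png',b)"
```

```text
t 10.6 rest pos [131.1  -1.5 130.3] tilt 1.003 ydir [-0.538  0.001  0.843] F [-0.82  0.52 -0.43] ff 0.4060676818335196 grip 0.652 j [ 0.33  0.84  0.01  1.59 -0.82  1.45  2.54]
[-0.0011, -0.008, -0.0014, -0.0129, -0.0001, -0.0006, 0.3]
[-0.0011, -0.0191, -0.0028, -0.0272, -0.0001, -0.0006, 0.3]
[-0.0011, -0.0302, -0.0038, -0.0415, -0.0001, -0.0006, 0.3]
[-0.0011, -0.0414, -0.0046, -0.0559, -0.0001, -0.0006, 0.3]
[-0.0011, -0.0414, -0.0046, -0.0559, -0.0001, -0.0006, 0.3]
```

View pics/d5.png

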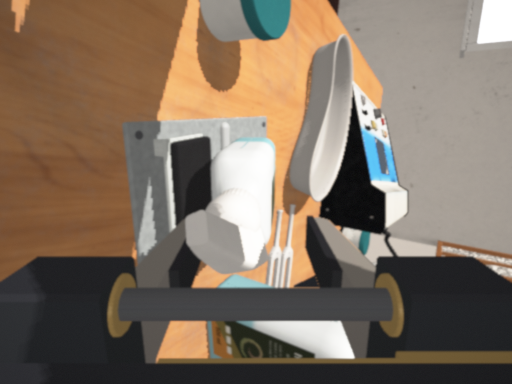

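The wrist view shows the head (190–265, 235) still on the front finger, the bottle body over the kerb and its foot behind it. I'll continue the arc.

Emit:
jog_arm --pt "0 -0.008 -0.0014 -0.013 0 0 0.3" --pt "0 -0.019 -0.0028 -0.027 0 0 0.3" --pt "0 -0.03 -0.0038 -0.0415 0 0 0.3" --pt "0 -0.041 -0.0046 -0.056 0 0 0.3" --pt "0 -0.041 -0.0046 -0.056 0 0 0.3"

```text
t: 11.28
tool_pos: [595.8, -15.5, 113.8]
ee_rot: [[-0.978, -0.088, -0.187], [-0.207, 0.428, 0.88], [0.002, 0.899, -0.437]]
ft_force: [-0.5, 0.2, -1.2]
grip_width: 0.65
finger_force: 0.5
```

```bash
python3 -c "
from h import *
where();arc([1.15,1.18,1.21,1.24,1.27])"
```

```text
t 11.275 rest pos [144.   -1.9 113.8] tilt 1.118 ydir [-0.437  0.003  0.899] F [-0.32 -0.4  -1.18] ff 0.45260845403390704 grip 0.65 j [ 0.38  0.93 -0.02  1.53 -0.85  1.53  2.58]
[-0.0018, -0.0107, -0.0021, -0.0151, -0.0001, -0.0012, 0.3]
[-0.0018, -0.0219, -0.0034, -0.0294, -0.0001, -0.0012, 0.3]
[-0.0018, -0.033, -0.0044, -0.0437, -0.0001, -0.0012, 0.3]
[-0.0018, -0.0442, -0.0051, -0.0581, -0.0001, -0.0012, 0.3]
[-0.0019, -0.0554, -0.0054, -0.0724, -0.0, -0.0012, 0.3]
```

Emit:
jog_arm --pt "0 -0.011 -0.002 -0.015 0 0 0.3" --pt "0 -0.022 -0.0034 -0.029 0 0 0.3" --pt "0 -0.033 -0.0044 -0.044 0 0 0.3" --pt "0 -0.044 -0.005 -0.058 0 0 0.3" --pt "0 -0.055 -0.0054 -0.072 0 0 0.3"

```text
t: 11.9
tool_pos: [599.2, -29.3, 91.2]
ee_rot: [[-0.978, -0.061, -0.199], [-0.208, 0.29, 0.934], [0.001, 0.955, -0.296]]
ft_force: [-0.5, -0.9, -0.1]
grip_width: 0.646
finger_force: 0.0
```

```bash
python3 -c "
from h import *
where();rows([((165,-2,80),1.27),((166,-2,76),1.27)],.3)
b=eyes.read_camera('wrist');cv2.imwrite('pics/d6.png',b)"
```

```text
t 11.9 rest pos [158.2  -1.4  91.2] tilt 1.27 ydir [-0.296  0.001  0.955] F [ 0.76 -0.64 -0.08] ff 0.0 grip 0.646 j [ 0.43  1.05 -0.05  1.45 -0.87  1.64  2.61]
[0.0012, -0.0255, -0.0063, 0.0002, -0.0, -0.0003, 0.3]
[0.0012, -0.0337, -0.0058, 0.0002, -0.0, -0.0003, 0.3]
```

View pics/d6.png

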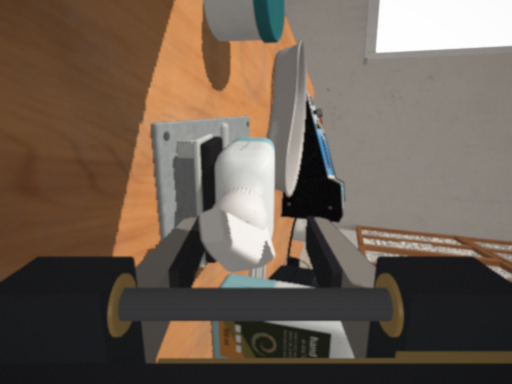

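The bottle lies on the pad. The front finger at (190,235) is now clear of the head at (200–275, 235), and the finger force is zero. I'll open slightly and back out along the bottle's axis.

Emit:
jog_arm --pt "0 0 0 0 0 0 0.55" --pt "0 0 0 0 0 0 0.55" --pt "0 0 -0.02 0 0 0 0.55" --pt "0 0 -0.06 0 0 0 0.55" --pt "0 0 -0.1 0 0 0 0.55"

```text
t: 12.58
tool_pos: [609.6, -77.8, 107.1]
ee_rot: [[-0.978, -0.062, -0.198], [-0.207, 0.293, 0.933], [0.0, 0.954, -0.299]]
ft_force: [0.1, -1.2, -0.9]
grip_width: 0.776
finger_force: 0.0
```

Emit:
jog_arm --pt "0 0 -0.04 0 0 0 0.55" --pt "0 0.03 -0.08 0.02 0 0 0.55" --pt "0 0.08 -0.1 0.05 0 0 0.55" --pt "0 0.13 -0.12 0.08 0 0 0.55" --pt "0 0.13 -0.12 0.08 0 0 0.55"

```text
t: 13.2
tool_pos: [618.9, -113.3, 191.8]
ee_rot: [[-0.978, -0.102, -0.182], [-0.209, 0.447, 0.87], [-0.007, 0.889, -0.458]]
ft_force: [-0.6, -0.4, -0.0]
grip_width: 0.774
finger_force: 0.0
```

```bash
python3 -c "
from h import *
where()
R,o=frame()
for q in [(0,-65,12),(0,65,12),(-15,0,20),(120,0,65)]: print(q,(wproj(q)*1.25))
b=eyes.read_camera('wrist');cv2.imwrite('pics/e.png',cv2.resize(b,(640,480)))"
```

```text
t 13.2 rest pos [244.4   0.4 191.8] tilt 1.095 ydir [-0.458 -0.007  0.889] F [ 0.27 -0.72 -0.03] ff 0.0 grip 0.774 j [ 0.46  0.9   0.02  1.35 -0.79  1.72  2.5 ]
(0, -65, 12) [276.125 140.   ]
(0, 65, 12) [278.375 249.875]
(-15, 0, 20) [289.75 195.75]
(120, 0, 65) [251.625 221.125]
```

View pics/e.png

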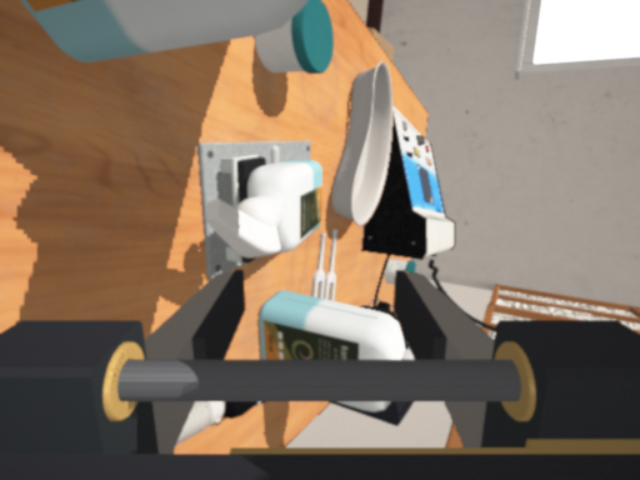

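The bottle lies on kerb and pad, with its teal foot at (316,178) behind the kerb. The neck is near (258,210), close to the predicted spot, and the gripper is clear. I'll hand in.

```bash
python3 -c "
from h import *
print(r.hand_in())"
```

```text
the job is handed in; nothing more can be done
None
```

The gel bottle now lies on the pad with its foot behind the kerb, let down on the open front finger all the way. I handed the job in at about 13 s; the hand-in returned no verdict, so the result rests on the last wrist picture and a zero finger force.

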